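# Change the film cores over between two winders

## Robot

A 7-joint arm with a two-finger parallel gripper is mounted at the origin on a cart in front of the work surface, level with it; the furniture and walls round the work are solid. World frame = base frame: x ahead of the robot, y to its left, z up, the work surface at z = 0. Lengths are in mm, angles in rad, forces in N, time in s.
With the tool pointing down it reaches from about 400 to 925 mm from the base axis. Payload 4.1 kg.
Tool frame: the origin (TCP) lies midway between the tips of the shut fingers; the grasp point (between the pads) lies grip_point_offset behind it (grip_point_offset is the distance from the TCP to the grasp point, in mm); z points along the fingers, y is the line along which they close (so a half turn about z gives the same grasp; the last joint's range is limited). The gripper opens to 85 mm and grips with 20 to 120 N. Pads are 22 mm wide; open, the fingers measure 114 mm over their backs; the gripper's body (76 mm by 85 mm) begins 54 mm behind the grasp point. The pads swing forward as they close: fully open they stand 13 mm farther back than shut.
Start: joints at [1.094, 0.398, 0.045, 1.537, -0.019, 1.207, -0.051], TCP at [239.808, -604.182, 231.347] pointing down, gripper open.
Joint ranges: [-2.82, 2.82], [-0.49, 2.23], [-1.37, 1.46], [0, 2.46], [-1.36, 4.5], [0.23, 2], [-2.94, 2.94]. Speed limits (rad/s): [2.57, 2.57, 3.14, 3.14, 3.14, 3.14, 3.14].

## Interface

Orientations are given as a unit quaternion [w, x, y, z].
In Python, from cell import * gives the robot as it stands.
- The arm moves only by the tool servo_tool, never from a script. Its argument "moves" is a list of rows, each an object of numbers: "tx", "ty", "tz": the shift along the world's x, y, z in m; "roll": the turn about the world's z in rad. In form: [{"tx": .., "ty": .., "tz": .., "roll": ..}, ...]. A call has 1 to 8 rows; each row shifts and turns the commanded pose from where the row before left it; what a row does not reach is not made up. A row lasts 1/12 s, in which the tool goes at most 41.7 mm and 7.16 degrees, less where a joint would pass 70% of its speed; a pose out of reach is approached as far as the arm can. A call with a gripper value outside its range is refused whole. "gripper" is the opening, from 0 (shut) to 1 (fully open), set as the call begins (left out, the last holds). The fingers move at their own pace and stop on an object; "newtons" is the grip in N (left out, the last holds). Time passes only in rows, so rows that do not move let the fingers close. It gives the time, the measured TCP pose, the force, the opening and the grip force at its end, in the units of the state.
- observe(): the state, without advancing time (a new reading comes with each control period).
- get_image(name): name is "scene" or "top" or "wrist"; returns a dict with "color" (384x512x3 uint8, red, green, blue), "fx", "fy", "cx", "cy" (pixels), "k1" (the pictures are not rectified: a ray, as slopes to the right and down, at radius r is drawn at 1 + k1 r^2 times it, then the intrinsics apply), "R" (3x3) and "t" (3): a world point X has camera coordinates R X + t. Camera axes: x right, y down, z forward; pixel columns grow to the right and rows downward; lengths in mm; the calibration is good to about 2 mm. A picture is of the moment at which its call begins. There is no depth.
- hand_in(): hands the job in; it is judged then, once.
Trained networks look in a picture, given as the dict that the camera call returned (one of the last four; its "shot" number tells which), for a name from the list of things; names that differ only in an ending like _2 or _b are one class to them, and where a whole thing is asked for, a point or a joint stands for the part that bears it (a point fixed in the world has none). Each returns a list of dicts, best first, with "score" (0 to 1); they miss things now and then, are a little off and sometimes report something else, mostly with a low value. They report only what shows in the picture. A call takes as long as a camera call.
- find_in(name, picture): "centre" ([x, y, z] in mm, in world coordinates, good to about 4 mm: the middle of the surface that is visible of it).
- trace(name, picture): "mask" (384x512 bool, what is visible of it).
- tip_of(name, picture): "centre" ([x, y, z] in mm, in world coordinates, good to about 4 mm: a listed point, or the origin of a listed thing).
The state is a dict: "time_s": time; "joint_positions": joint angles; "dq": joint speeds; "joint_efforts": joint torques, N m; "tcp_pos": TCP position; "eef_rot": TCP orientation; "ft_force": force on the tool from outside, world axes, zero at the start; "ft_torque": the same for the moment, N m; "gripper_width": opening from 0.0 (shut) to 1.0 (fully open); "finger_force": force on a finger pad.
Only numpy, scipy, OpenCV 4.12 (cv2) and the standard library are available. Lean on these libraries where they do the work, as an engineer would, in place of code of your own. Each camera call takes 0.05 s, during which the arm holds its last target. There are 200 camera calls.

## Task

Swap the two film cores between the two winders, so that each ends up sitting flat on the shoulder of the other winder's spindle; the board's round rubber pad is a free spot to park one meanwhile. The three-armed hold-downs on top of the cores have to come off for this: leave them stacked on the board's upright pin, the larger one at the bottom. Do not shift the low can or the canister standing beside the work.

Things in the scene. Friction and masses are not known exactly. Their poses are not given: they have to be found in the camera images.
- winder_square: Fixed winder with a square grey housing, 116 x 116 mm, switch and dial in front. Carries the tall core at the start. Aluminium turntable on top, 104 mm across, top z = 42 mm; steel shoulder, 36 mm across, top z = 48 mm, the seat of a core; steel spindle, 19 mm thick, tapered over its last 12 mm, tip z = 101 mm. Origin on the spindle's axis at bench level, z up.
- winder_round: Fixed winder with a round dark cast foot, 114 mm across, and three bolted ears. Carries the flat core at the start. Aluminium turntable on top, 104 mm across, top z = 42 mm; steel shoulder, 36 mm across, top z = 48 mm, the seat of a core; steel spindle, 19 mm thick, tapered over its last 12 mm, tip z = 101 mm. Origin on the spindle's axis at bench level, z up.
- board: Fixed parking board, aluminium, 88 x 208 mm, top z = 6 mm. Near one end a steel pin, 16 mm thick, tapered over its last 10 mm, tip z = 69 mm; origin on its axis at bench level, z up. Near the other end a round black rubber pad, 80 mm across, top z = 8 mm, centre 112 mm from the pin along the board's own -y. The plate reaches from y = +48 to -160 mm.
- core_tall: The smaller, taller film core: a cream plastic ring 50 mm in outside diameter, 35 mm tall, bore 25 mm, about 50 g, loose. Starts on the square winder under the small hold-down. Origin on the axis at the underside, z up.
- core_flat: The wider, flatter film core: a cream plastic ring 64 mm in outside diameter, 16 mm tall, bore 25 mm, about 50 g, loose. Starts on the round winder under the large hold-down. Origin on the axis at the underside, z up.
- hold_small: The smaller dark steel hold-down, loose, about 80 g; its arms reach 34 mm from the axis. Starts on top of the tall core. The hub is a ring 36 mm in outside diameter and 28 mm tall with a 25 mm bore, with three flat arms (14 mm wide, 6 mm thick) at its lower end. Origin on the axis at the underside of the arms, z up. Grip it across the hub, above the arms.
- hold_large: The larger dark steel hold-down, loose, about 80 g; its arms reach 46 mm from the axis. Starts on top of the flat core. The hub is a ring 36 mm in outside diameter and 28 mm tall with a 25 mm bore, with three flat arms (14 mm wide, 6 mm thick) at its lower end. Origin on the axis at the underside of the arms, z up. Grip it across the hub, above the arms.
- can_low: Bystander: low round film can with a pale lid, 50 mm across, 22 mm tall. Origin at the centre of its underside.
- canister: Bystander: dark upright film canister, 35 mm across, 48 mm tall. Origin at the centre of its underside.
- rewind_right: Fixed obstacle, not part of the job: tall black hand-cranked film rewind on the front edge of the bench, left of the work. Origin at bench level under its column; it fills x -0.20 to +0.14, y -0.10 to +0.11 about its origin up to z = 0.40 m (column, crank towards -x and -y, shaft towards +x): pass over it or round it.

How it is judged:
By the outcome, as a careful person would: the job done as asked, in the order asked, and still so for the second after the job is handed in, with the robot touching nothing.
It also fails if it takes over 112 s, if anything falls off the work surface, if the arm or the gripper's body presses on something with over 40 N, if the wrist force passes 120 N, or if a joint passes its speed limit or range.

## Working session

There is one attempt and no reset: what is moved stays moved. The work goes in short steps, Python scripts to look and compute and a tool call to move; the robot and the scene stay as the last step left them, time stands still between calls to the robot, and variables do not carry over. Pictures are saved under pics/ and viewed, at most 14 in all, crops included, and the job is handed in when it is done.

Besides the shell and the picture viewer there is one more tool, called after ">>>" by a JSON object that holds its "api" and its "payload". servo_tool: Moves the arm, as the interface text tells. Its arguments: {"type":"object","properties":{"moves":{"type":"array"},"gripper":{"type":"number"},"newtons":{"type":"number"}},"required":["moves"]}

```bash
mkdir -p pics; cat > h.py <<'E'
from cell import *
import numpy as np, cv2
def save(p,n): cv2.imwrite(f'pics/{n}.png',p['color'][:,:,::-1])
E
python3 - <<'E'
from h import *
s=observe(); print({k:np.round(v,3) for k,v in s.items()})
try: print(grip_point_offset)
except Exception as e: print(e)
for c in ['scene','top']:
    p=get_image(c); save(p,c+'0')
    print(c,np.round(-p['R'].T@p['t']))
    for n in ['winder_square','winder_round','board','core_tall','core_flat','hold_small','hold_large','can_low','canister','rewind_right']:
        r=tip_of(n,p)[:2]; f=find_in(n,p)[:1]
        print(n,[(np.round(a['centre']),round(a['score'],2)) for a in r],[(np.round(a['centre']),round(a['score'],2)) for a in f])
E
```

```text
{'time_s': np.float64(0.0), 'joint_positions': array([ 1.094,  0.399,  0.045,  1.538, -0.019,  1.207, -0.051]), 'dq': array([-0.002, -0.   , -0.   , -0.001,  0.001, -0.002, -0.001]), 'joint_efforts': array([-1.0000e-03, -4.7512e+01,  1.3650e+00, -2.5422e+01,  1.2000e-02,
        1.0000e-02, -0.0000e+00]), 'tcp_pos': array([ 239.535, -603.578,  230.263]), 'eef_rot': array([-0.001,  0.982,  0.188, -0.   ]), 'ft_force': array([-0.105, -0.947, -0.326]), 'ft_torque': array([ 0.039, -0.06 , -0.033]), 'finger_force': np.float64(0.0), 'gripper_width': np.float64(0.997)}
18.700000000000003
scene [ 24. 574. 476.]
winder_square [(array([ 460., -261.,    2.]), 0.74), (array([ 463., -264.,   83.]), 0.49)] [(array([ 439., -222.,   35.]), 0.58)]
winder_round [(array([437., -46.,  -4.]), 0.91), (array([550.,  88.,   2.]), 0.62)] [(array([407., -18.,  22.]), 0.93)]
board [] [(array([ 584., -202.,    3.]), 0.58)]
core_tall [(array([ 460., -265.,   48.]), 0.6)] [(array([ 452., -243.,   66.]), 0.72)]
core_flat [(array([443., -48.,  46.]), 0.78)] [(array([427., -27.,  61.]), 0.83)]
hold_small [(array([ 4
[... 622 characters left out ...]
598., -94.,  -0.]), 0.95), (array([435., -45.,   2.]), 0.68)] [(array([ 603., -150.,    6.]), 0.87)]
core_tall [(array([ 458., -268.,   50.]), 0.75)] [(array([ 457., -254.,   82.]), 0.62)]
core_flat [(array([436., -46.,  46.]), 0.53)] [(array([433., -44.,  65.]), 0.57)]
hold_small [(array([ 460., -265.,   87.]), 0.69)] [(array([ 456., -260.,  100.]), 0.88)]
hold_large [(array([440., -48.,  62.]), 0.79)] [(array([448., -47.,  72.]), 0.82)]
can_low [(array([ 585., -317.,    1.]), 0.81), (array([ 455., -267.,   -1.]), 0.3)] [(array([ 586., -317.,   22.]), 0.95)]
canister [(array([442., -47.,  62.]), 0.58), (array([549.,  88.,  -0.]), 0.49)] [(array([546.,  89.,  44.]), 0.59)]
rewind_right [] []
```

View pics/scene0.png

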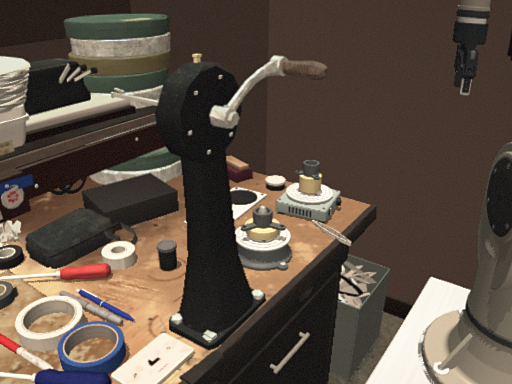

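View pics/top0.png

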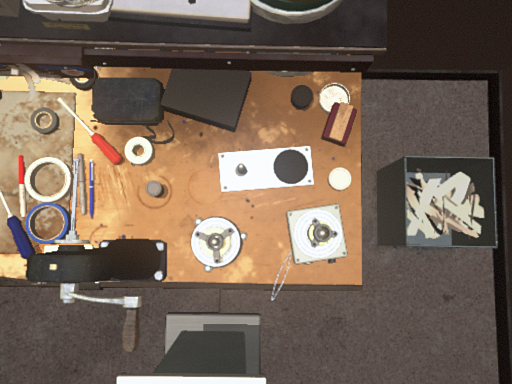

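The top view matches what the networks report: square winder at px (320,233), round winder at (216,242), pin at (241,170), pad at (291,165). I'll move above the work for wrist images.

>>> {"api": "servo_tool", "payload": {"moves": [{"tx": 0.018,"ty": 0.028,"tz": 0.01,"roll": 0.1},{"tx": 0.018,"ty": 0.028,"tz": 0.01,"roll": 0.1},{"tx": 0.018,"ty": 0.028,"tz": 0.01,"roll": 0.1},{"tx": 0.018,"ty": 0.028,"tz": 0.01,"roll": 0.1},{"tx": 0.018,"ty": 0.028,"tz": 0.01,"roll": 0.1},{"tx": 0.018,"ty": 0.028,"tz": 0.01,"roll": 0.1}]}}

```text
time_s: 2.6
tcp_pos: [348.5, -434.7, 292.0]
eef_rot: [0.0, 0.882, 0.472, 0.0]
ft_force: [0.8, -0.7, -0.5]
gripper_width: 1.0
finger_force: 0.0
```

>>> {"api": "servo_tool", "payload": {"moves": [{"tx": 0.018,"ty": 0.028,"tz": 0.01,"roll": 0.1},{"tx": 0.018,"ty": 0.028,"tz": 0.01,"roll": 0.1},{"tx": 0.018,"ty": 0.028,"tz": 0.01,"roll": 0.1},{"tx": 0.018,"ty": 0.028,"tz": 0.01,"roll": 0.1},{"tx": 0.018,"ty": 0.028,"tz": 0,"roll": 0.1},{"tx": 0.018,"ty": 0.028,"tz": 0,"roll": 0.09},{},{}]}}

```text
$.moves[6]: bad value
```

```bash
cat >> h.py <<'E'
from scipy.spatial.transform import Rotation as Ro
def st():
    s=observe(); q=s['eef_rot']; r=Ro.from_quat([*q[1:],q[0]]).as_matrix()
    y=r[:,1]; print('t',round(s['time_s'],2),'tcp',np.round(s['tcp_pos'],1),'yang',round(np.degrees(np.arctan2(y[1],y[0])),1),'toolz',np.round(r[:,2],3),'F',np.round(s['ft_force'],1),'w',round(s['gripper_width'],3),'q',np.round(s['joint_positions'],2)); return s
def proj(p,X):
    c=p['R']@np.array(X,float)+p['t']; u=c[:2]/c[2]; u=u*(1+p['k1']*(u@u)); return np.array([p['fx']*u[0]+p['cx'],p['fy']*u[1]+p['cy']])
def back(p,uv,z):
    K=np.array([[p['fx'],0,p['cx']],[0,p['fy'],p['cy']],[0,0,1]])
    n=cv2.undistortPoints(np.array([[uv]],float),K,np.array([p['k1'],0,0,0.]))[0,0]
    d=p['R'].T@np.array([*n,1]); C=-p['R'].T@p['t']; return C+d*(z-C[2])/d[2]
E
python3 - <<'E'
from h import *
st()
p=get_image('wrist'); save(p,'w1'); print(np.round(-p['R'].T@p['t']),np.round(p['R'],2),p['fx'],p['k1'])
for n in ['winder_square','winder_round','board','core_tall','hold_small','hold_large']:
    print(n,[(np.round(a['centre'],1),round(a['score'],2)) for a in tip_of(n,p)[:2]])
E
```

```text
t 2.6 tcp [ 348.5 -434.7  292. ] yang -33.7 toolz [ 0. -0. -1.] F [ 0.8 -0.7 -0.5] w 1.0 q [ 0.94  0.19 -0.14  1.67  0.03  1.27  0.2 ]
[ 395. -364.  433.] [[ 0.83 -0.56  0.  ]
 [-0.53 -0.79  0.32]
 [-0.18 -0.27 -0.95]] 329.4053931356607 -0.04823358665332073
winder_square []
winder_round []
board []
core_tall []
hold_small []
hold_large []
```

View pics/w1.png

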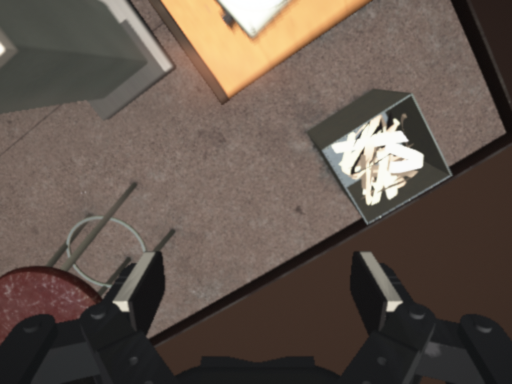

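>>> {"api": "servo_tool", "payload": {"moves": [{"tx": 0.014,"ty": 0.021,"tz": 0,"roll": -0.122},{"tx": 0.014,"ty": 0.021,"tz": 0,"roll": -0.122},{"tx": 0.014,"ty": 0.021,"tz": 0,"roll": -0.122},{"tx": 0.014,"ty": 0.021,"tz": 0,"roll": -0.122},{"tx": 0.014,"ty": 0.021,"tz": 0,"roll": -0.122},{"tx": 0.014,"ty": 0.021,"tz": 0,"roll": -0.122},{"tx": 0.014,"ty": 0.021,"tz": 0,"roll": -0.122},{"tx": 0.012,"ty": 0.023,"tz": 0,"roll": -0.122}]}}

```text
time_s: 3.62
tcp_pos: [457.8, -266.9, 290.7]
eef_rot: [0.0, 1.0, -0.004, -0.0]
ft_force: [0.8, 0.7, 0.5]
gripper_width: 0.998
finger_force: 0.0
```

>>> {"api": "servo_tool", "payload": {"moves": [{"tx": 0,"ty": 0,"tz": 0,"roll": 0},{"tx": 0,"ty": 0,"tz": 0,"roll": 0}]}}

```text
time_s: 3.78
tcp_pos: [458.0, -265.9, 290.8]
eef_rot: [-0.0, 1.0, 0.002, -0.0]
ft_force: [-0.2, 0.0, -0.2]
gripper_width: 0.998
finger_force: 0.0
```

```bash
python3 - <<'E'
from h import *
st()
p=get_image('wrist'); save(p,'w2')
for n in ['winder_square','winder_round','board','core_tall','hold_small','hold_large']:
    print(n,[(np.round(a['centre'],1),round(a['score'],2)) for a in tip_of(n,p)[:2]])
for X in [(459,-264,111),(459,-264,101),(459,-264,42),(459,-264,83)]: print(X,np.round(proj(p,X)))
t=get_image('top')
for uv in [(165,272),(158,245),(158,272),(165,242),(30,280)]: print(uv,np.round(back(t,uv,0)),np.round(back(t,uv,400)))
E
```

```text
t 3.78 tcp [ 458.  -265.9  290.8] yang -89.8 toolz [-0.001  0.    -1.   ] F [-0.2  0.  -0.2] w 0.998 q [ 0.62  0.15 -0.19  1.73  0.03  1.26 -1.15]
winder_square [(array([ 461.3, -262.8,   -0.6]), 0.82)]
winder_round [(array([438. , -47.4,  -2.4]), 0.78)]
board [(array([ 5.974e+02, -9.690e+01, -1.000e-01]), 0.61)]
core_tall [(array([ 458. , -263.4,   47. ]), 0.57), (array([ 461.3, -259.9,    1.1]), 0.27)]
hold_small [(array([ 457.5, -268.2,   80.7]), 0.64)]
hold_large [(array([436.2, -46.1,  64.5]), 0.95)]
(459, -264, 111) [256. 162.]
(459, -264, 101) [256. 159.]
(459, -264, 42) [256. 147.]
(459, -264, 83) [256. 155.]
(165, 272) [369.  66.   0.] [393.   4. 400.]
(158, 245) [427.  84.   0.] [429.  15. 400.]
(158, 272) [368.  81.   0.] [392.  14. 400.]
(165, 242) [434.  69.   0.] [434.   6. 400.]
(30, 280) [348. 355.   0.] [380. 185. 400.]
```

View pics/w2.png

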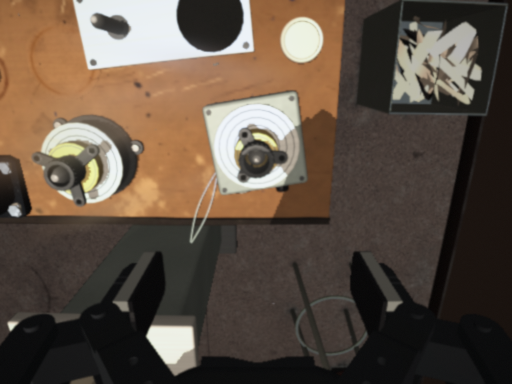

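This one wrist image shows both winders (257,140 and 90,160), the pin (~98,20) and the pad (211,15). I'll refine the positions by fitting the known circles to the image edges.

```bash
cat >> h.py <<'E'
from scipy.ndimage import map_coordinates
def circ(p,x,y,z,R,span=8):
    """fit centre of a horizontal circle: maximise |signed radial contrast|; returns (x,y,contrast)"""
    g=cv2.GaussianBlur(cv2.cvtColor(p['color'],cv2.COLOR_RGB2GRAY).astype(float),(0,0),0.7)
    a=np.linspace(0,2*np.pi,120,endpoint=False)
    def sc(x,y):
        v=[]
        for r in (R-1.5,R+1.5):
            uv=np.array([proj(p,(x+r*np.cos(t),y+r*np.sin(t),z)) for t in a])
            v.append(map_coordinates(g,[uv[:,1],uv[:,0]],order=1,mode='nearest'))
        return abs(np.mean(np.clip(v[0]-v[1],-40,40)))
    c=(x,y)
    for s,n in ((2,span/2),(0.5,4)):
        n=int(n); c=max(((c[0]+i*s,c[1]+j*s) for i in range(-n,n+1) for j in range(-n,n+1)),key=lambda q:sc(*q))
    return c[0],c[1],round(sc(*c),1)
E
cat > fit.py <<'E'
from h import *
import sys
F={'sq':(459,-264,42,52),'sq_core':(459,-264,83,25),'sq_hub':(459,-264,111,18),'ro':(438,-46,42,52),'ro_core':(438,-46,64,32),'ro_hub':(438,-46,92,18),'pad':(604,-207,8,40),'pin':(598,-95,69,6)}
if __name__=='__main__':
  for c in sys.argv[1].split(','):
    p=get_image(c)
    for k in (sys.argv[2].split(',') if len(sys.argv)>2 else F): print(c,k,circ(p,*F[k]))
E
python3 fit.py wrist,top
```

```text
wrist sq (458.0, -263.0, np.float64(29.1))
wrist sq_core (463.5, -264.5, np.float64(29.2))
wrist sq_hub (462.5, -264.0, np.float64(34.3))
wrist ro (439.0, -45.5, np.float64(29.1))
wrist ro_core (440.0, -53.5, np.float64(19.3))
wrist ro_hub (440.0, -51.0, np.float64(21.5))
wrist pad (611.5, -208.0, np.float64(28.1))
wrist pin (594.0, -105.0, np.float64(25.1))
top sq (462.5, -255.0, np.float64(12.7))
top sq_core (461.0, -254.0, np.float64(21.9))
top sq_hub (450.0, -260.5, np.float64(12.9))
top ro (437.0, -45.5, np.float64(39.2))
top ro_core (446.0, -54.5, np.float64(10.6))
top ro_hub (436.0, -48.5, np.float64(36.2))
top pad (607.0, -208.0, np.float64(40.0))
top pin (588.0, -103.5, np.float64(28.9))
```

>>> {"api": "servo_tool", "payload": {"moves": [{"tx": -0.003,"ty": 0.031,"tz": -0.014,"roll": 0},{"tx": -0.003,"ty": 0.031,"tz": -0.014,"roll": 0},{"tx": -0.003,"ty": 0.031,"tz": -0.014,"roll": 0},{"tx": -0.003,"ty": 0.031,"tz": -0.014,"roll": 0},{"tx": -0.003,"ty": 0.031,"tz": -0.014,"roll": 0},{"tx": -0.003,"ty": 0.031,"tz": -0.014,"roll": 0},{"tx": -0.002,"ty": 0.034,"tz": -0.016,"roll": 0}]}}

```text
time_s: 4.87
tcp_pos: [437.7, -45.5, 191.3]
eef_rot: [0.0, 1.0, 0.0, 0.001]
ft_force: [0.9, 0.4, -0.3]
gripper_width: 1.004
finger_force: 0.0
```

>>> {"api": "servo_tool", "payload": {"moves": [{"tx": 0,"ty": 0,"tz": 0,"roll": 0},{"tx": 0,"ty": 0,"tz": 0,"roll": 0},{"tx": 0,"ty": 0,"tz": 0,"roll": 0}]}}

```text
time_s: 5.12
tcp_pos: [438.1, -46.7, 191.7]
eef_rot: [0.0, 1.0, 0.001, 0.0]
ft_force: [0.4, 0.2, -0.1]
gripper_width: 1.003
finger_force: 0.0
```

```bash
cat > fitd.py <<'E'
from fit import *
# name.png keys : fit and draw
p=get_image(sys.argv[1]); im=cv2.resize(p['color'][:,:,::-1],None,fx=1.5,fy=1.5)
for k in sys.argv[3].split(','):
    x,y,z,R=F[k]; a,b,s=circ(p,x,y,z,R); print(k,a,b,s)
    q=np.array([proj(p,(a+R*np.cos(t),b+R*np.sin(t),z)) for t in np.linspace(0,6.28,80)])*1.5
    cv2.polylines(im,[q.astype(int)],True,(0,0,255),1)
cv2.imwrite(f'pics/{sys.argv[2]}.png',im)
E
python3 - <<'E'
from h import *
st()
E
python3 fitd.py wrist w3 ro,ro_core,ro_hub
```

```text
t 5.12 tcp [438.1 -46.7 191.7] yang -89.9 toolz [ 0.001 -0.001 -1.   ] F [ 0.4  0.2 -0.1] w 1.003 q [ 0.38  0.07 -0.39  2.05  0.03  1.02 -1.59]
ro 439.0 -44.5 38.3
ro_core 440.5 -44.5 25.8
ro_hub 442.0 -45.5 33.8
```

View pics/w3.png

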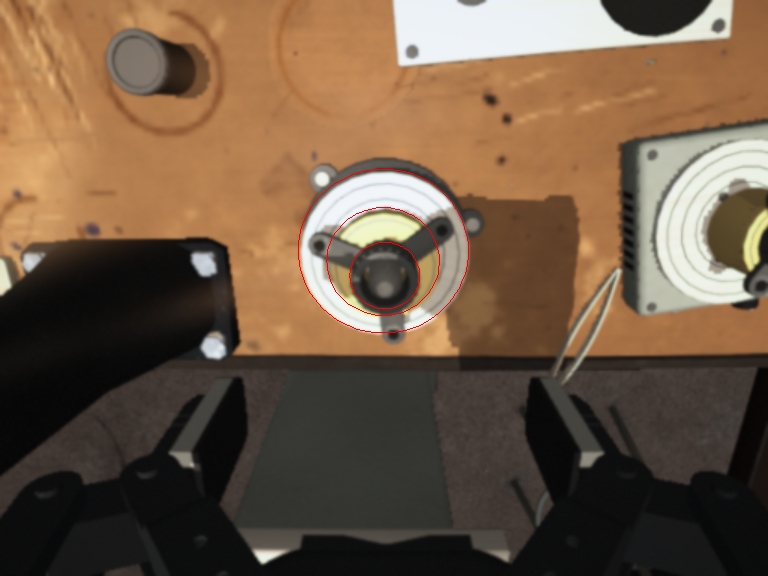

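Fits lie well on the turntable, core and hub rims. I'll descend and grip the large hub.

>>> {"api": "servo_tool", "payload": {"moves": [{"tx": 0.003,"ty": 0.0015,"tz": -0.03,"roll": 0},{"tx": 0,"ty": 0,"tz": -0.03,"roll": 0},{"tx": 0,"ty": 0,"tz": -0.03,"roll": 0},{"tx": 0,"ty": 0,"tz": -0.0285,"roll": 0},{"tx": 0,"ty": 0,"tz": 0,"roll": 0}]}}

```text
time_s: 5.58
tcp_pos: [437.1, -46.1, 68.9]
eef_rot: [-0.0, 1.0, -0.0, -0.005]
ft_force: [-0.7, -0.5, -1.2]
gripper_width: 0.997
finger_force: 0.0
```

>>> {"api": "servo_tool", "payload": {"moves": [{"tx": 0,"ty": 0,"tz": 0,"roll": 0},{"tx": 0,"ty": 0,"tz": 0,"roll": 0},{"tx": 0,"ty": 0,"tz": 0,"roll": 0},{"tx": 0,"ty": 0,"tz": 0,"roll": 0},{"tx": 0,"ty": 0,"tz": 0,"roll": 0},{"tx": 0,"ty": 0,"tz": 0,"roll": 0},{"tx": 0,"ty": 0,"tz": 0,"roll": 0},{"tx": 0,"ty": 0,"tz": 0,"roll": 0}], "gripper": 0.3, "newtons": 50}}

```text
time_s: 6.25
tcp_pos: [442.5, -45.0, 74.9]
eef_rot: [0.001, 1.0, 0.001, 0.002]
ft_force: [-0.9, -0.4, 7.1]
gripper_width: 0.406
finger_force: 49.1
```

```bash
python3 - <<'E'
from h import *
s=st(); print(s['finger_force'])
E
```

```text
t 6.25 tcp [442.5 -45.   74.9] yang -89.9 toolz [ 0.004 -0.001 -1.   ] F [-0.9 -0.4  7.1] w 0.406 q [ 0.34  0.25 -0.38  2.16  0.13  0.75 -1.69]
49.075829051434994
```

>>> {"api": "servo_tool", "payload": {"moves": [{"tx": 0,"ty": 0,"tz": 0.03,"roll": 0},{"tx": 0,"ty": 0,"tz": 0.035,"roll": 0},{"tx": 0,"ty": 0,"tz": 0.035,"roll": 0},{"tx": 0.03,"ty": -0.01,"tz": 0,"roll": 0},{"tx": 0.03,"ty": -0.01,"tz": 0,"roll": 0},{"tx": 0.03,"ty": -0.01,"tz": 0,"roll": 0},{"tx": 0.03,"ty": -0.01,"tz": 0,"roll": 0},{"tx": 0.03,"ty": -0.01,"tz": 0,"roll": 0}]}}

```text
time_s: 6.92
tcp_pos: [592.3, -95.5, 174.0]
eef_rot: [0.0, 1.0, 0.001, 0.001]
ft_force: [-0.1, -0.9, -0.8]
gripper_width: 0.41
finger_force: 51.2
```

>>> {"api": "servo_tool", "payload": {"moves": [{"tx": 0.005,"ty": 0,"tz": 0,"roll": 0},{"tx": 0,"ty": 0,"tz": 0,"roll": 0},{"tx": 0,"ty": 0,"tz": 0,"roll": 0},{"tx": 0,"ty": 0,"tz": 0,"roll": 0}]}}

```text
time_s: 7.25
tcp_pos: [594.5, -94.0, 173.0]
eef_rot: [0.0, 1.0, 0.001, -0.001]
ft_force: [0.2, 0.5, -0.9]
gripper_width: 0.405
finger_force: 51.2
```

```bash
python3 - <<'E'
from h import *
s=st(); print(s['finger_force'])
p=get_image('wrist'); im=cv2.resize(p['color'][:,:,::-1],None,fx=1.5,fy=1.5)
print([(np.round(a['centre'],1),round(a['score'],2)) for a in tip_of('board',p)[:2]])
for z in (69,6):
    for R in (8,):
        q=np.array([proj(p,(598+R*np.cos(t),-95+R*np.sin(t),z)) for t in np.linspace(0,6.28,60)])*1.5
        cv2.polylines(im,[q.astype(int)],True,(0,0,255),1)
cv2.imwrite('pics/w4.png',im)
E
python3 fit.py wrist,top pad
```

```text
t 7.25 tcp [594.5 -94.  173. ] yang -89.8 toolz [-0.001 -0.    -1.   ] F [ 0.2  0.5 -0.9] w 0.405 q [ 0.36  0.38 -0.35  1.71  0.15  1.07 -1.61]
51.19110234081745
[(array([ 5.962e+02, -9.470e+01, -4.000e-01]), 0.57)]
wrist pad (609.0, -208.0, np.float64(40.0))
top pad (608.0, -208.5, np.float64(34.7))
```

View pics/w4.png

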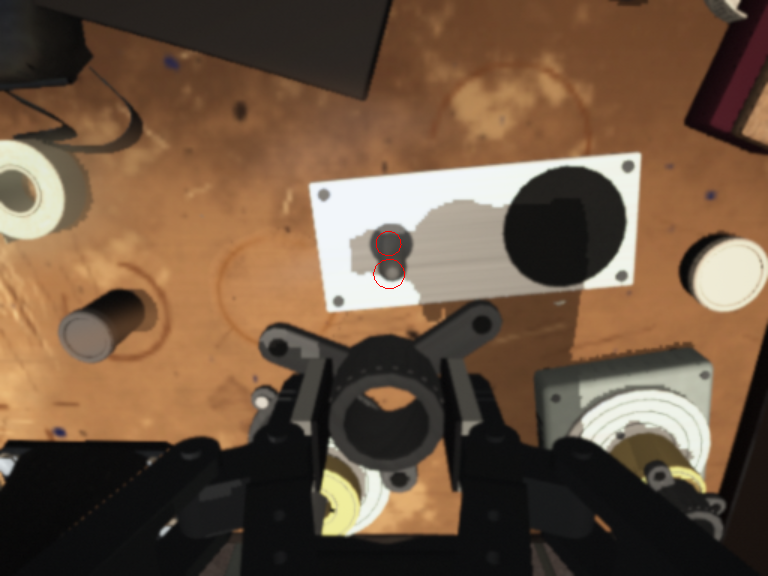

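```bash
python3 - <<'E'
from h import *
s=st()
p=get_image('wrist')
for z in (188,190,192): print(z,circ(p,594.5,-94,z,18,6),circ(p,594.5,-94,z,12.5,6))
print(proj(p,(594.5,-94,190))*1.5)
print('pin tip',circ(p,599,-96,69,5,6), back(p,(391/1.5,267/1.5),69), back(p,(391/1.5,243/1.5),6))
E
```

```text
t 7.45 tcp [595.  -94.4 173.2] yang -89.9 toolz [-0. -0. -1.] F [-0.4  0.1 -0.8] w 0.402 q [ 0.36  0.38 -0.35  1.71  0.15  1.07 -1.61]
188 (592.5, -98.5, np.float64(15.7)) (586.5, -92.0, np.float64(20.8))
190 (589.5, -93.5, np.float64(23.8)) (586.5, -91.5, np.float64(23.6))
192 (591.0, -93.5, np.float64(24.9)) (588.5, -92.0, np.float64(23.7))
[387.35490927 414.53083114]
pin tip (592.5, -102.0, np.float64(20.8)) [602.51058304 -96.31007973  69.        ] [599.15236398 -96.99781671   6.        ]
```

>>> {"api": "servo_tool", "payload": {"moves": [{"tx": 0.0075,"ty": -0.0025,"tz": 0,"roll": 0},{"tx": 0,"ty": 0,"tz": -0.03,"roll": 0},{"tx": 0,"ty": 0,"tz": -0.03,"roll": 0},{"tx": 0,"ty": 0,"tz": -0.02,"roll": 0},{"tx": 0,"ty": 0,"tz": -0.02,"roll": 0},{"tx": 0,"ty": 0,"tz": -0.015,"roll": 0},{"tx": 0,"ty": 0,"tz": 0,"roll": 0},{"tx": 0,"ty": 0,"tz": 0,"roll": 0}]}}

```text
time_s: 8.17
tcp_pos: [603.1, -97.3, 57.3]
eef_rot: [-0.0, 1.0, 0.001, -0.001]
ft_force: [1.2, 0.7, -1.6]
gripper_width: 0.407
finger_force: 51.2
```

>>> {"api": "servo_tool", "payload": {"moves": [{"tx": 0,"ty": 0,"tz": -0.015,"roll": 0},{"tx": 0,"ty": 0,"tz": -0.015,"roll": 0},{"tx": 0,"ty": 0,"tz": -0.008,"roll": 0},{"tx": 0,"ty": 0,"tz": 0,"roll": 0},{"tx": 0,"ty": 0,"tz": 0,"roll": 0},{"tx": 0,"ty": 0,"tz": 0,"roll": 0}]}}

```text
time_s: 8.67
tcp_pos: [604.4, -97.3, 21.1]
eef_rot: [0.0, 1.0, 0.001, 0.001]
ft_force: [0.1, 0.1, -0.4]
gripper_width: 0.405
finger_force: 51.2
```

>>> {"api": "servo_tool", "payload": {"moves": [{"tx": 0,"ty": 0,"tz": 0,"roll": 0},{"tx": 0,"ty": 0,"tz": 0,"roll": 0},{"tx": 0,"ty": 0,"tz": 0,"roll": 0},{"tx": 0,"ty": 0,"tz": 0,"roll": 0},{"tx": 0,"ty": 0,"tz": 0,"roll": 0},{"tx": 0,"ty": 0,"tz": 0,"roll": 0}], "gripper": 0.9}}

```text
time_s: 9.17
tcp_pos: [603.4, -97.2, 20.0]
eef_rot: [0.0, 1.0, 0.001, 0.0]
ft_force: [-0.2, -0.8, -0.5]
gripper_width: 0.897
finger_force: 0.0
```

>>> {"api": "servo_tool", "payload": {"moves": [{"tx": 0,"ty": 0,"tz": 0.03,"roll": 0},{"tx": 0,"ty": 0,"tz": 0.04,"roll": 0},{"tx": 0,"ty": 0,"tz": 0.04,"roll": 0},{"tx": 0,"ty": 0,"tz": 0.04,"roll": 0},{"tx": 0,"ty": 0,"tz": 0.02,"roll": 0},{"tx": 0,"ty": 0,"tz": 0,"roll": 0},{"tx": 0,"ty": 0,"tz": 0,"roll": 0}]}}

```text
time_s: 9.75
tcp_pos: [604.1, -97.2, 191.4]
eef_rot: [0.0, 1.0, 0.001, 0.002]
ft_force: [-0.4, -0.6, -0.9]
gripper_width: 0.895
finger_force: 0.0
```

```bash
python3 - <<'E'
from h import *
s=st()
p=get_image('wrist'); im=cv2.resize(p['color'][:,:,::-1],None,fx=1.5,fy=1.5)
for (x,y,z,R) in [(600,-96.5,69,6),(600,-96.5,34,18),(600,-96.5,12,46),(608.5,-208,8,40)]:
        q=np.array([proj(p,(x+R*np.cos(t),y+R*np.sin(t),z)) for t in np.linspace(0,6.28,60)])*1.5
        cv2.polylines(im,[q.astype(int)],True,(0,0,255),1)
cv2.imwrite('pics/w5.png',im)
print(circ(p,600,-96.5,34,18,6),circ(p,608,-208,8,40,6))
E
```

```text
t 9.75 tcp [604.1 -97.2 191.4] yang -89.9 toolz [ 0.003 -0.001 -1.   ] F [-0.4 -0.6 -0.9] w 0.895 q [ 0.36  0.38 -0.36  1.67  0.14  1.11 -1.6 ]
(603.0, -96.5, np.float64(30.4)) (608.5, -206.0, np.float64(40.0))
```

View pics/w5.png

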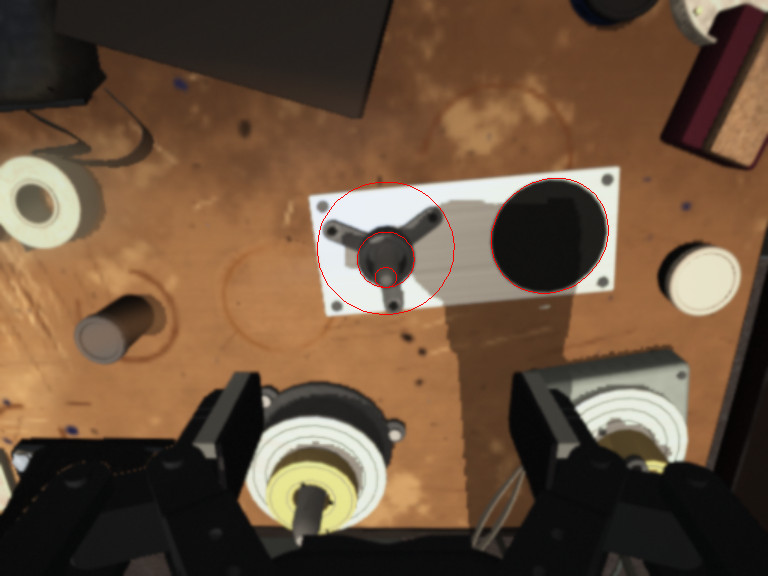

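The large hold-down sits on the pin, with its hub around px (385,250) and the pin tip at (386,275). Next is the small one.

>>> {"api": "servo_tool", "payload": {"moves": [{"tx": -0.024,"ty": -0.028,"tz": 0.003,"roll": 0},{"tx": -0.024,"ty": -0.028,"tz": 0.003,"roll": 0},{"tx": -0.024,"ty": -0.028,"tz": 0.003,"roll": 0},{"tx": -0.024,"ty": -0.028,"tz": 0.003,"roll": 0},{"tx": -0.024,"ty": -0.028,"tz": 0.003,"roll": 0},{"tx": -0.025,"ty": -0.027,"tz": 0.003,"roll": 0},{"tx": 0,"ty": 0,"tz": 0,"roll": 0},{"tx": 0,"ty": 0,"tz": 0,"roll": 0}]}}

```text
time_s: 10.47
tcp_pos: [455.3, -266.1, 205.9]
eef_rot: [-0.001, 1.0, -0.002, -0.002]
ft_force: [0.8, 1.2, -0.2]
gripper_width: 0.899
finger_force: 0.0
```

```bash
python3 - <<'E'
from h import *
st()
E
python3 fitd.py wrist w6 sq,sq_core,sq_hub
```

```text
t 10.47 tcp [ 455.3 -266.1  205.9] yang -90.2 toolz [-0.004  0.001 -1.   ] F [ 0.8  1.2 -0.2] w 0.899 q [ 0.68  0.21 -0.27  1.85  0.06  1.09 -1.19]
sq 458.5 -262.5 29.4
sq_core 464.0 -262.5 29.0
sq_hub 465.0 -263.5 33.4
```

View pics/w6.png

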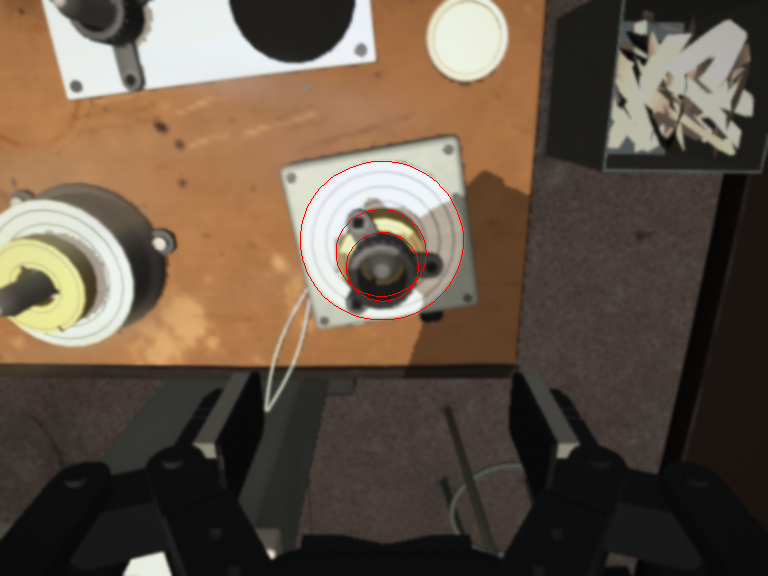

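```bash
python3 - <<'E'
from h import *
st(); p=get_image('wrist')
print(back(p,(382/1.5,269/1.5),101),back(p,(382/1.5,271/1.5),111))
print(circ(p,461,-263,111,18,4),circ(p,461,-263,111,12.5,4),circ(p,459,-263,42,52,4))
E
```

```text
t 10.52 tcp [ 456.9 -264.2  206.1] yang -90.0 toolz [-0.003  0.002 -1.   ] F [ 0.3 -0.5 -0.5] w 0.899 q [ 0.68  0.21 -0.27  1.85  0.06  1.09 -1.19]
[ 462.77922573 -261.11986262  101.        ] [ 464.89767269 -261.21540982  111.        ]
(463.5, -263.5, np.float64(33.1)) (460.5, -263.0, np.float64(22.7)) (458.5, -262.5, np.float64(29.6))
```

>>> {"api": "servo_tool", "payload": {"moves": [{"tx": 0.0035,"ty": 0.0015,"tz": -0.03,"roll": 0},{"tx": 0,"ty": 0,"tz": -0.03,"roll": 0},{"tx": 0,"ty": 0,"tz": -0.03,"roll": 0},{"tx": 0,"ty": 0,"tz": -0.021,"roll": 0},{"tx": 0,"ty": 0,"tz": 0,"roll": 0}]}}

```text
time_s: 10.98
tcp_pos: [459.0, -258.8, 91.6]
eef_rot: [-0.003, 1.0, 0.003, -0.005]
ft_force: [-1.0, 0.9, -0.1]
gripper_width: 0.907
finger_force: 0.0
```

>>> {"api": "servo_tool", "payload": {"moves": [{"tx": 0,"ty": 0,"tz": 0,"roll": 0},{"tx": 0,"ty": 0,"tz": 0,"roll": 0},{"tx": 0,"ty": 0,"tz": 0,"roll": 0},{"tx": 0,"ty": 0,"tz": 0,"roll": 0},{"tx": 0,"ty": 0,"tz": 0,"roll": 0},{"tx": 0,"ty": 0,"tz": 0,"roll": 0},{"tx": 0,"ty": 0,"tz": 0,"roll": 0},{"tx": 0,"ty": 0,"tz": 0,"roll": 0}], "gripper": 0.3}}

```text
time_s: 11.65
tcp_pos: [463.4, -263.2, 98.8]
eef_rot: [0.001, 1.0, 0.001, 0.002]
ft_force: [-0.8, -0.2, 6.2]
gripper_width: 0.397
finger_force: 49.6
```

```bash
python3 - <<'E'
from h import *
s=st(); print(s['finger_force'])
p=get_image('wrist'); save(p,'w7'); x,y,z=s['tcp_pos']
print(circ(p,x,y,111,18,4),circ(p,x,y,111,12.5,4),circ(p,x,y,101,4,6))
E
```

```text
t 11.65 tcp [ 463.4 -263.2   98.8] yang -89.9 toolz [ 0.004 -0.002 -1.   ] F [-0.8 -0.2  6.2] w 0.397 q [ 0.66  0.34 -0.26  1.95  0.12  0.86 -1.24]
49.619444151758216
(np.float64(458.39574574078836), np.float64(-262.22010388153166), np.float64(23.9)) (np.float64(460.39574574078836), np.float64(-262.22010388153166), np.float64(16.4)) (np.float64(460.39574574078836), np.float64(-263.22010388153166), np.float64(39.8))
```

View pics/w7.png

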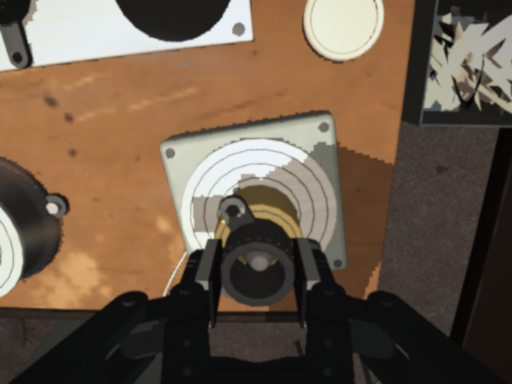

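>>> {"api": "servo_tool", "payload": {"moves": [{"tx": 0,"ty": 0,"tz": 0.03,"roll": 0},{"tx": 0,"ty": 0,"tz": 0.03,"roll": 0},{"tx": 0,"ty": 0,"tz": 0.03,"roll": 0},{"tx": 0.023,"ty": 0.028,"tz": 0,"roll": 0},{"tx": 0.023,"ty": 0.028,"tz": 0,"roll": 0},{"tx": 0.023,"ty": 0.028,"tz": 0,"roll": 0},{"tx": 0.023,"ty": 0.028,"tz": 0,"roll": 0},{"tx": 0.023,"ty": 0.028,"tz": 0,"roll": 0}]}}

```text
time_s: 12.37
tcp_pos: [577.5, -121.5, 187.4]
eef_rot: [0.0, 1.0, 0.001, 0.0]
ft_force: [1.6, -1.4, 0.3]
gripper_width: 0.397
finger_force: 50.3
```

>>> {"api": "servo_tool", "payload": {"moves": [{"tx": 0.023,"ty": 0.026,"tz": 0,"roll": 0},{"tx": 0,"ty": 0,"tz": 0,"roll": 0},{"tx": 0,"ty": 0,"tz": 0,"roll": 0},{"tx": 0,"ty": 0,"tz": 0,"roll": 0}]}}

```text
time_s: 12.7
tcp_pos: [599.3, -97.3, 186.7]
eef_rot: [0.0, 1.0, 0.001, -0.0]
ft_force: [-0.0, -0.1, -0.4]
gripper_width: 0.395
finger_force: 50.3
```

```bash
python3 - <<'E'
from h import *
s=st()
p=get_image('wrist'); save(p,'w8'); x,y,z=s['tcp_pos']
print(circ(p,x-2,y,z+12.5,18,4),circ(p,x-2,y,z+12.5,12.5,4),circ(p,600.5,-96.5,69,4,4))
print(circ(p,608,-208,8,40,6))
E
```

```text
t 12.7 tcp [599.3 -97.3 186.7] yang -89.9 toolz [-0.001 -0.001 -1.   ] F [-0.  -0.1 -0.4] w 0.395 q [ 0.37  0.38 -0.36  1.69  0.15  1.11 -1.6 ]
(np.float64(597.8079660442229), np.float64(-101.32567449732042), np.float64(15.6)) (np.float64(591.3079660442229), np.float64(-97.32567449732042), np.float64(24.8)) (600.0, -97.0, np.float64(30.5))
(608.5, -207.0, np.float64(40.0))
```

View pics/w8.png

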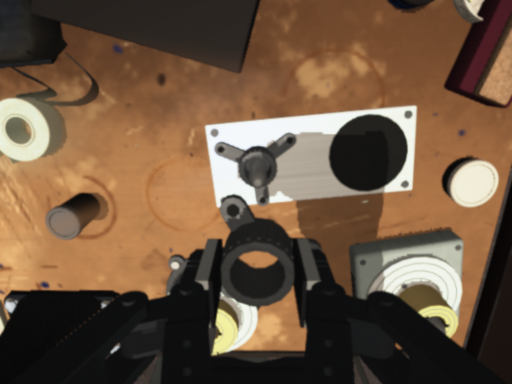

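>>> {"api": "servo_tool", "payload": {"moves": [{"tx": 0.0035,"ty": 0.0005,"tz": 0,"roll": 0},{"tx": 0,"ty": 0,"tz": -0.03,"roll": 0},{"tx": 0,"ty": 0,"tz": -0.03,"roll": 0},{"tx": 0,"ty": 0,"tz": -0.025,"roll": 0},{"tx": 0,"ty": 0,"tz": -0.02,"roll": 0},{"tx": 0,"ty": 0,"tz": -0.015,"roll": 0},{"tx": 0,"ty": 0,"tz": 0,"roll": 0},{"tx": 0,"ty": 0,"tz": 0,"roll": 0}]}}

```text
time_s: 13.42
tcp_pos: [602.6, -97.3, 66.4]
eef_rot: [0.0, 1.0, 0.0, -0.001]
ft_force: [-0.4, 0.0, -0.3]
gripper_width: 0.398
finger_force: 50.3
```

>>> {"api": "servo_tool", "payload": {"moves": [{"tx": 0,"ty": 0,"tz": -0.008,"roll": 0},{"tx": 0,"ty": 0,"tz": -0.008,"roll": 0},{"tx": 0,"ty": 0,"tz": 0,"roll": 0},{"tx": 0,"ty": 0,"tz": 0,"roll": 0},{"tx": 0,"ty": 0,"tz": 0,"roll": 0}]}}

```text
time_s: 13.83
tcp_pos: [603.6, -96.2, 51.2]
eef_rot: [0.0, 1.0, 0.001, 0.0]
ft_force: [-0.0, -0.0, -0.3]
gripper_width: 0.396
finger_force: 50.3
```

>>> {"api": "servo_tool", "payload": {"moves": [{"tx": 0,"ty": 0,"tz": -0.0015,"roll": 0},{"tx": 0,"ty": 0,"tz": 0,"roll": 0},{"tx": 0,"ty": 0,"tz": 0,"roll": 0}]}}

```text
time_s: 14.08
tcp_pos: [603.9, -96.2, 50.0]
eef_rot: [0.0, 1.0, 0.001, 0.001]
ft_force: [-0.3, 0.6, 1.9]
gripper_width: 0.397
finger_force: 50.5
```

>>> {"api": "servo_tool", "payload": {"moves": [{"tx": 0,"ty": 0,"tz": 0,"roll": 0},{"tx": 0,"ty": 0,"tz": 0,"roll": 0},{"tx": 0,"ty": 0,"tz": 0,"roll": 0},{"tx": 0,"ty": 0,"tz": 0,"roll": 0},{"tx": 0,"ty": 0,"tz": 0,"roll": 0},{"tx": 0,"ty": 0,"tz": 0,"roll": 0}], "gripper": 0.9}}

```text
time_s: 14.58
tcp_pos: [603.3, -96.2, 49.3]
eef_rot: [0.0, 1.0, 0.001, -0.0]
ft_force: [0.6, 0.6, -0.7]
gripper_width: 0.9
finger_force: 0.0
```

>>> {"api": "servo_tool", "payload": {"moves": [{"tx": 0,"ty": 0,"tz": 0.03,"roll": 0},{"tx": 0,"ty": 0,"tz": 0.04,"roll": 0},{"tx": 0,"ty": 0,"tz": 0.04,"roll": 0},{"tx": 0,"ty": 0,"tz": 0.03,"roll": 0},{"tx": 0,"ty": 0,"tz": 0,"roll": 0},{"tx": 0,"ty": 0,"tz": 0,"roll": 0}]}}

```text
time_s: 15.08
tcp_pos: [604.8, -96.2, 191.9]
eef_rot: [0.001, 1.0, 0.001, 0.002]
ft_force: [-0.6, 0.2, -1.2]
gripper_width: 0.901
finger_force: 0.0
```

```bash
python3 - <<'E'
from h import *
s=st()
p=get_image('wrist'); im=cv2.resize(p['color'][:,:,::-1],None,fx=1.5,fy=1.5)
for (x,y,z,R) in [(600.5,-96.5,34,18),(600.5,-96.5,62,18),(600.5,-96.5,69,3)]:
        q=np.array([proj(p,(x+R*np.cos(t),y+R*np.sin(t),z)) for t in np.linspace(0,6.28,60)])*1.5
        cv2.polylines(im,[q.astype(int)],True,(0,0,255),1)
cv2.imwrite('pics/w9.png',im[100:400,150:650])
E
```

```text
t 15.08 tcp [604.8 -96.2 191.9] yang -89.9 toolz [ 0.005 -0.001 -1.   ] F [-0.6  0.2 -1.2] w 0.901 q [ 0.37  0.38 -0.37  1.67  0.15  1.11 -1.61]
```

View pics/w9.png

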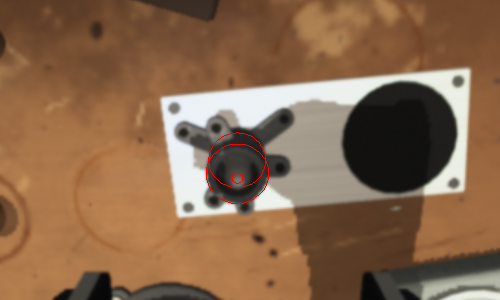

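Small hold-down is stacked on the large one (hub at px (237,172), pin tip inside it). Now the flat core.

>>> {"api": "servo_tool", "payload": {"moves": [{"tx": -0.027,"ty": 0.0085,"tz": 0,"roll": 0},{"tx": -0.027,"ty": 0.0085,"tz": 0,"roll": 0},{"tx": -0.027,"ty": 0.0085,"tz": 0,"roll": 0},{"tx": -0.027,"ty": 0.0085,"tz": 0,"roll": 0},{"tx": -0.027,"ty": 0.0085,"tz": 0,"roll": 0},{"tx": -0.028,"ty": 0.0085,"tz": 0,"roll": 0},{"tx": 0,"ty": 0,"tz": 0,"roll": 0},{"tx": 0,"ty": 0,"tz": 0,"roll": 0}], "gripper": 1.0}}

```text
time_s: 15.8
tcp_pos: [438.0, -45.1, 187.9]
eef_rot: [0.0, 1.0, 0.001, -0.002]
ft_force: [-0.2, 0.8, -0.4]
gripper_width: 0.999
finger_force: 0.0
```

```bash
python3 - <<'E'
from h import *
for i in range(2): s=st(); p=get_image('wrist')
im=cv2.resize(p['color'][:,:,::-1],None,fx=1.5,fy=1.5)
for n,(x,y,z,R) in dict(tt=(439,-45,42,52),core=(439,-45,64,32),bore=(439,-45,64,12.5),tip=(439,-45,101,4)).items():
    a,b,c=circ(p,x,y,z,R,4); print(n,a,b,c)
    q=np.array([proj(p,(a+R*np.cos(t),b+R*np.sin(t),z)) for t in np.linspace(0,6.28,60)])*1.5
    cv2.polylines(im,[q.astype(int)],True,(0,0,255),1)
cv2.imwrite('pics/w10.png',im[100:400,150:650])
E
```

```text
t 15.8 tcp [438.  -45.1 187.9] yang -89.9 toolz [-0.003 -0.001 -1.   ] F [-0.2  0.8 -0.4] w 0.999 q [ 0.4   0.08 -0.41  2.05  0.04  1.02 -1.6 ]
t 15.85 tcp [439.5 -45.3 188.4] yang -89.9 toolz [-0.002 -0.    -1.   ] F [ 0.3 -0.3  0.3] w 0.997 q [ 0.4   0.08 -0.41  2.05  0.04  1.02 -1.6 ]
tt 438.0 -44.5 39.6
core 440.0 -44.5 22.9
bore 439.0 -46.0 27.8
tip 440.5 -45.0 24.7
```

View pics/w10.png

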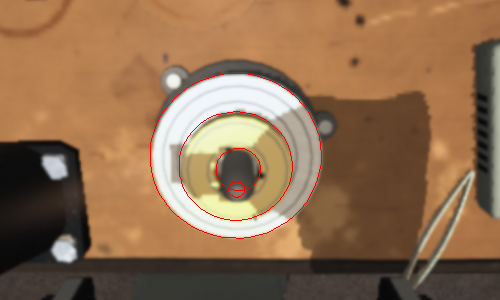

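>>> {"api": "servo_tool", "payload": {"moves": [{"tx": 0.0005,"ty": 0,"tz": -0.035,"roll": 0},{"tx": 0,"ty": 0,"tz": -0.035,"roll": 0},{"tx": 0,"ty": 0,"tz": -0.035,"roll": 0},{"tx": 0,"ty": 0,"tz": -0.025,"roll": 0},{"tx": 0,"ty": 0,"tz": -0.01,"roll": 0},{"tx": 0,"ty": 0,"tz": 0,"roll": 0},{"tx": 0,"ty": 0,"tz": 0,"roll": 0},{"tx": 0,"ty": 0,"tz": 0,"roll": 0}]}}

```text
time_s: 16.57
tcp_pos: [442.7, -45.3, 50.6]
eef_rot: [0.0, 1.0, 0.001, 0.001]
ft_force: [-0.2, -0.3, 0.0]
gripper_width: 0.998
finger_force: 0.0
```

>>> {"api": "servo_tool", "payload": {"moves": [{"tx": 0,"ty": 0,"tz": 0,"roll": 0},{"tx": 0,"ty": 0,"tz": 0,"roll": 0},{"tx": 0,"ty": 0,"tz": 0,"roll": 0},{"tx": 0,"ty": 0,"tz": 0,"roll": 0},{"tx": 0,"ty": 0,"tz": 0,"roll": 0},{"tx": 0,"ty": 0,"tz": 0,"roll": 0}], "gripper": 0.6, "newtons": 40}}

```text
time_s: 17.07
tcp_pos: [442.1, -45.3, 51.0]
eef_rot: [0.0, 1.0, 0.001, 0.001]
ft_force: [-2.2, 0.2, 6.6]
gripper_width: 0.713
finger_force: 41.7
```

>>> {"api": "servo_tool", "payload": {"moves": [{"tx": 0,"ty": 0,"tz": 0.01,"roll": 0},{"tx": 0,"ty": 0,"tz": 0.02,"roll": 0},{"tx": 0,"ty": 0,"tz": 0.03,"roll": 0},{"tx": 0,"ty": 0,"tz": 0.03,"roll": 0},{"tx": 0,"ty": 0,"tz": 0,"roll": 0},{"tx": 0,"ty": 0,"tz": 0,"roll": 0}]}}

```text
time_s: 17.57
tcp_pos: [442.5, -45.4, 141.9]
eef_rot: [0.001, 1.0, 0.001, 0.003]
ft_force: [0.0, 0.5, -0.6]
gripper_width: 0.71
finger_force: 44.1
```

```bash
python3 - <<'E'
from h import *
s=st(); print(s['finger_force'])
p=get_image('wrist'); save(p,'w11'); 
E
```

```text
t 17.57 tcp [442.5 -45.4 141.9] yang -89.9 toolz [ 0.006 -0.001 -1.   ] F [ 0.   0.5 -0.6] w 0.71 q [ 0.39  0.14 -0.42  2.1   0.08  0.91 -1.64]
44.06316964421421
```

View pics/w11.png

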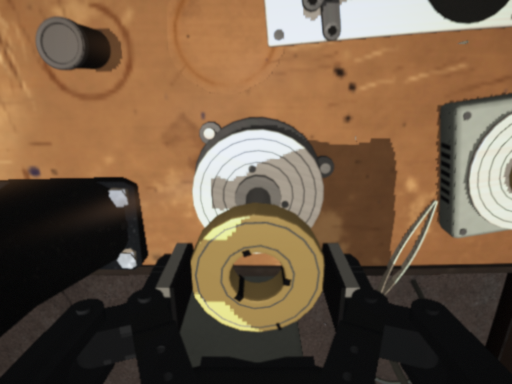

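>>> {"api": "servo_tool", "payload": {"moves": [{"tx": 0.028,"ty": -0.027,"tz": 0,"roll": 0},{"tx": 0.028,"ty": -0.027,"tz": 0,"roll": 0},{"tx": 0.028,"ty": -0.027,"tz": 0,"roll": 0},{"tx": 0.028,"ty": -0.027,"tz": 0,"roll": 0},{"tx": 0.028,"ty": -0.027,"tz": 0,"roll": 0},{"tx": 0.028,"ty": -0.0275,"tz": 0,"roll": 0},{"tx": 0,"ty": 0,"tz": 0,"roll": 0},{"tx": 0,"ty": 0,"tz": 0,"roll": 0}]}}

```text
time_s: 18.28
tcp_pos: [608.3, -209.5, 136.9]
eef_rot: [-0.0, 1.0, -0.001, -0.002]
ft_force: [-0.5, 0.6, -0.5]
gripper_width: 0.708
finger_force: 44.0
```

>>> {"api": "servo_tool", "payload": {"moves": [{"tx": 0,"ty": 0,"tz": -0.03,"roll": 0},{"tx": 0,"ty": 0,"tz": -0.03,"roll": 0},{"tx": 0,"ty": 0,"tz": -0.03,"roll": 0},{"tx": 0,"ty": 0,"tz": -0.02,"roll": 0},{"tx": 0,"ty": 0,"tz": -0.01,"roll": 0},{"tx": 0,"ty": 0,"tz": 0,"roll": 0},{"tx": 0,"ty": 0,"tz": 0,"roll": 0},{"tx": 0,"ty": 0,"tz": 0,"roll": 0}]}}

```text
time_s: 18.95
tcp_pos: [609.9, -207.5, 21.0]
eef_rot: [0.0, 1.0, 0.001, 0.001]
ft_force: [-0.1, -0.1, 0.1]
gripper_width: 0.705
finger_force: 44.0
```

>>> {"api": "servo_tool", "payload": {"moves": [{"tx": 0,"ty": 0,"tz": -0.005,"roll": 0},{"tx": 0,"ty": 0,"tz": -0.004,"roll": 0},{"tx": 0,"ty": 0,"tz": 0,"roll": 0},{"tx": 0,"ty": 0,"tz": 0,"roll": 0}]}}

```text
time_s: 19.28
tcp_pos: [609.9, -208.0, 11.3]
eef_rot: [0.0, 1.0, 0.001, 0.001]
ft_force: [0.1, -0.7, 2.1]
gripper_width: 0.717
finger_force: 44.3
```

>>> {"api": "servo_tool", "payload": {"moves": [{"tx": 0,"ty": 0,"tz": -0.001,"roll": 0},{"tx": 0,"ty": 0,"tz": 0,"roll": 0},{"tx": 0,"ty": 0,"tz": 0,"roll": 0}]}}

```text
time_s: 19.53
tcp_pos: [609.9, -208.0, 11.2]
eef_rot: [0.001, 1.0, 0.001, 0.001]
ft_force: [-0.6, 1.1, 8.0]
gripper_width: 0.707
finger_force: 44.9
```

>>> {"api": "servo_tool", "payload": {"moves": [{"tx": 0,"ty": 0,"tz": 0.0005,"roll": 0},{"tx": 0,"ty": 0,"tz": 0,"roll": 0},{"tx": 0,"ty": 0,"tz": 0,"roll": 0},{"tx": 0,"ty": 0,"tz": 0,"roll": 0},{"tx": 0,"ty": 0,"tz": 0,"roll": 0}], "gripper": 1.0}}

```text
time_s: 19.95
tcp_pos: [608.4, -207.6, 9.4]
eef_rot: [-0.0, 1.0, 0.001, -0.0]
ft_force: [0.3, 0.3, 0.2]
gripper_width: 1.0
finger_force: 0.0
```

>>> {"api": "servo_tool", "payload": {"moves": [{"tx": 0,"ty": 0,"tz": 0.03,"roll": 0},{"tx": 0,"ty": 0,"tz": 0.04,"roll": 0},{"tx": 0,"ty": 0,"tz": 0.04,"roll": 0},{"tx": 0,"ty": 0,"tz": 0.04,"roll": 0},{"tx": 0,"ty": 0,"tz": 0.03,"roll": 0},{"tx": -0.03,"ty": -0.011,"tz": 0,"roll": 0},{"tx": -0.03,"ty": -0.011,"tz": 0,"roll": 0},{"tx": -0.03,"ty": -0.011,"tz": 0,"roll": 0}]}}

```text
time_s: 20.62
tcp_pos: [518.1, -240.7, 190.4]
eef_rot: [0.0, 1.0, 0.002, 0.001]
ft_force: [0.3, 0.1, 0.1]
gripper_width: 1.005
finger_force: 0.0
```

>>> {"api": "servo_tool", "payload": {"moves": [{"tx": -0.03,"ty": -0.011,"tz": 0,"roll": 0},{"tx": -0.03,"ty": -0.011,"tz": 0,"roll": 0},{"tx": 0,"ty": 0,"tz": 0,"roll": 0},{"tx": 0,"ty": 0,"tz": 0,"roll": 0},{"tx": 0,"ty": 0,"tz": 0,"roll": 0}]}}

```text
time_s: 21.03
tcp_pos: [459.3, -262.4, 190.0]
eef_rot: [-0.0, 1.0, 0.001, 0.0]
ft_force: [1.1, 0.0, 0.3]
gripper_width: 0.999
finger_force: 0.0
```

```bash
python3 - <<'E'
from h import *
s=st(); p=get_image('wrist')
im=cv2.resize(p['color'][:,:,::-1],None,fx=1.5,fy=1.5)
for n,(x,y,z,R) in dict(tt=(459,-263,42,52),core=(460,-263,83,25),bore=(460,-263,83,12.5),tip=(460,-263,101,4),flat=(608,-208,24,32)).items():
    a,b,c=circ(p,x,y,z,R,4); print(n,a,b,c)
    q=np.array([proj(p,(a+R*np.cos(t),b+R*np.sin(t),z)) for t in np.linspace(0,6.28,60)])*1.5
    cv2.polylines(im,[q.astype(int)],True,(0,0,255),1)
cv2.imwrite('pics/w12.png',im[0:400,100:600])
E
```

```text
t 21.03 tcp [ 459.3 -262.4  190. ] yang -89.9 toolz [ 0.001  0.    -1.   ] F [1.1 0.  0.3] w 0.999 q [ 0.7   0.23 -0.3   1.87  0.08  1.05 -1.2 ]
tt 458.5 -263.0 32.1
core 464.0 -263.0 29.8
bore 460.0 -262.0 37.1
tip 460.5 -263.0 37.0
flat 607.5 -207.5 24.3
```

View pics/w12.png

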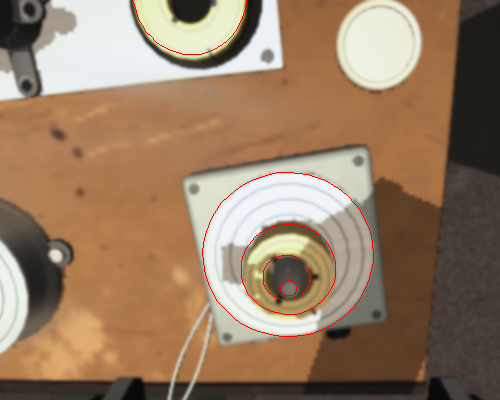

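>>> {"api": "servo_tool", "payload": {"moves": [{"tx": -0.001,"ty": -0.0005,"tz": -0.035,"roll": 0},{"tx": 0,"ty": 0,"tz": -0.035,"roll": 0},{"tx": 0,"ty": 0,"tz": -0.035,"roll": 0},{"tx": -0.001,"ty": 0,"tz": -0.02,"roll": 0},{"tx": 0,"ty": 0,"tz": -0.008,"roll": 0},{"tx": 0,"ty": 0,"tz": 0,"roll": 0},{"tx": 0,"ty": 0,"tz": 0,"roll": 0},{"tx": 0,"ty": 0,"tz": 0,"roll": 0}]}}

```text
time_s: 21.75
tcp_pos: [458.8, -263.6, 58.4]
eef_rot: [0.001, 1.0, 0.001, 0.002]
ft_force: [0.1, -0.8, 0.3]
gripper_width: 1.002
finger_force: 0.0
```

>>> {"api": "servo_tool", "payload": {"moves": [{"tx": 0,"ty": 0,"tz": 0,"roll": 0},{"tx": 0,"ty": 0,"tz": 0,"roll": 0},{"tx": 0,"ty": 0,"tz": 0,"roll": 0},{"tx": 0,"ty": 0,"tz": 0,"roll": 0},{"tx": 0,"ty": 0,"tz": 0,"roll": 0},{"tx": 0,"ty": 0,"tz": 0,"roll": 0},{"tx": 0,"ty": 0,"tz": 0,"roll": 0}], "gripper": 0.45}}

```text
time_s: 22.33
tcp_pos: [457.6, -263.6, 58.3]
eef_rot: [0.001, 1.0, 0.001, 0.001]
ft_force: [-0.7, 0.1, 5.4]
gripper_width: 0.582
finger_force: 40.7
```

```bash
python3 - <<'E'
from h import *
for i in range(4):
    s=st(); p=get_image('wrist')
x,y,z=s['tcp_pos']
print([circ(p,460,-263,83,R,4) for R in (25,12.5)],circ(p,460,-263,101,4,4),np.round([proj(p,(x,y,83)),proj(p,(x,y,101))]))
save(p,'w13')
E
```

```text
t 22.33 tcp [ 457.6 -263.6   58.3] yang -89.9 toolz [ 0.002 -0.001 -1.   ] F [-0.7  0.1  5.4] w 0.582 q [ 0.67  0.39 -0.28  1.99  0.15  0.78 -1.26]
t 22.38 tcp [ 457.6 -263.6   58.3] yang -89.9 toolz [ 0.002 -0.001 -1.   ] F [-1.1  1.6  5.7] w 0.58 q [ 0.67  0.39 -0.28  1.99  0.15  0.78 -1.26]
t 22.43 tcp [ 457.6 -263.6   58.3] yang -89.9 toolz [ 0.002 -0.001 -1.   ] F [-1.   0.9  6. ] w 0.582 q [ 0.67  0.39 -0.28  1.99  0.15  0.78 -1.26]
t 22.48 tcp [ 457.6 -263.6   58.3] yang -89.9 toolz [ 0.002 -0.001 -1.   ] F [-0.6  1.7  5.9] w 0.581 q [ 0.67  0.39 -0.28  1.99  0.15  0.78 -1.26]
[(460.5, -262.0, np.float64(32.6)), (461.5, -263.0, np.float64(30.9))] (456.0, -268.5, np.float64(23.5)) [[259. 286.]
 [260. 315.]]
```

View pics/w13.png

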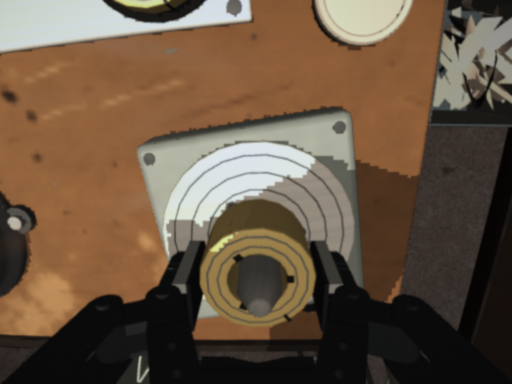

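>>> {"api": "servo_tool", "payload": {"moves": [{"tx": 0,"ty": 0,"tz": 0.02,"roll": 0},{"tx": 0,"ty": 0,"tz": 0.03,"roll": 0},{"tx": 0,"ty": 0,"tz": 0.03,"roll": 0},{"tx": -0.003,"ty": 0.031,"tz": 0,"roll": 0},{"tx": -0.003,"ty": 0.031,"tz": 0,"roll": 0},{"tx": -0.003,"ty": 0.031,"tz": 0,"roll": 0},{"tx": -0.003,"ty": 0.031,"tz": 0,"roll": 0},{"tx": -0.003,"ty": 0.031,"tz": 0,"roll": 0}]}}

```text
time_s: 23.2
tcp_pos: [441.5, -106.9, 137.3]
eef_rot: [0.0, 1.0, 0.001, 0.0]
ft_force: [0.1, -0.4, -0.6]
gripper_width: 0.579
finger_force: 42.2
```

>>> {"api": "servo_tool", "payload": {"moves": [{"tx": -0.003,"ty": 0.031,"tz": 0,"roll": 0},{"tx": -0.003,"ty": 0.032,"tz": 0,"roll": 0},{"tx": 0,"ty": 0,"tz": 0,"roll": 0},{"tx": 0,"ty": 0,"tz": 0,"roll": 0},{"tx": 0,"ty": 0,"tz": 0,"roll": 0}]}}

```text
time_s: 23.62
tcp_pos: [435.9, -45.7, 137.1]
eef_rot: [0.0, 1.0, 0.001, 0.0]
ft_force: [0.3, -0.3, -0.6]
gripper_width: 0.583
finger_force: 42.2
```

```bash
python3 - <<'E'
from h import *
s=st(); p=get_image('wrist'); x,y,z=s['tcp_pos']; zt=z+83-58.3
print(zt,[circ(p,x+2,y,zt,R,4) for R in (25,12.5)],circ(p,439,-45,42,52,4))
E
```

```text
t 23.62 tcp [435.9 -45.7 137.1] yang -89.9 toolz [ 0.001 -0.001 -1.   ] F [ 0.3 -0.3 -0.6] w 0.583 q [ 0.42  0.14 -0.45  2.12  0.08  0.9  -1.64]
161.84092478801165 [(np.float64(438.9397103451138), np.float64(-44.216356174509265), np.float64(39.6)), (np.float64(437.4397103451138), np.float64(-44.216356174509265), np.float64(34.1))] (439.0, -44.5, np.float64(28.1))
```

>>> {"api": "servo_tool", "payload": {"moves": [{"tx": 0,"ty": -0.0005,"tz": -0.022,"roll": 0},{"tx": 0,"ty": 0,"tz": 0,"roll": 0},{"tx": 0,"ty": 0,"tz": 0,"roll": 0},{"tx": 0,"ty": 0,"tz": 0,"roll": 0}]}}

```text
time_s: 24.0
tcp_pos: [435.9, -46.4, 115.2]
eef_rot: [0.0, 1.0, 0.0, -0.0]
ft_force: [0.8, -0.0, -0.5]
gripper_width: 0.578
finger_force: 42.2
```

>>> {"api": "servo_tool", "payload": {"moves": [{"tx": 0,"ty": 0,"tz": -0.01,"roll": 0},{"tx": 0,"ty": 0,"tz": -0.008,"roll": 0},{"tx": 0,"ty": 0,"tz": 0,"roll": 0},{"tx": 0,"ty": 0,"tz": 0,"roll": 0}]}}

```text
time_s: 24.33
tcp_pos: [435.2, -45.6, 96.2]
eef_rot: [-0.0, 1.0, 0.001, -0.001]
ft_force: [0.0, 0.8, 0.1]
gripper_width: 0.58
finger_force: 42.2
```

No contact; the spindle has entered the bore. Continuing down.

>>> {"api": "servo_tool", "payload": {"moves": [{"tx": 0,"ty": 0,"tz": -0.012,"roll": 0},{"tx": 0,"ty": 0,"tz": -0.012,"roll": 0},{"tx": 0,"ty": 0,"tz": -0.01,"roll": 0},{"tx": 0,"ty": 0,"tz": -0.002,"roll": 0},{"tx": 0,"ty": 0,"tz": 0,"roll": 0},{"tx": 0,"ty": 0,"tz": 0,"roll": 0}]}}

```text
time_s: 24.83
tcp_pos: [436.1, -45.6, 61.1]
eef_rot: [0.0, 1.0, 0.001, 0.0]
ft_force: [-0.0, -0.1, -0.6]
gripper_width: 0.579
finger_force: 42.2
```

>>> {"api": "servo_tool", "payload": {"moves": [{"tx": 0,"ty": 0,"tz": -0.0015,"roll": 0},{"tx": 0,"ty": 0,"tz": 0,"roll": 0},{"tx": 0,"ty": 0,"tz": 0,"roll": 0}]}}

```text
time_s: 25.08
tcp_pos: [436.1, -45.7, 59.7]
eef_rot: [0.0, 1.0, 0.001, 0.0]
ft_force: [-0.2, 0.0, -0.1]
gripper_width: 0.579
finger_force: 42.2
```

>>> {"api": "servo_tool", "payload": {"moves": [{"tx": 0,"ty": 0,"tz": -0.0015,"roll": 0},{"tx": 0,"ty": 0,"tz": 0,"roll": 0},{"tx": 0,"ty": 0,"tz": 0,"roll": 0}]}}

```text
time_s: 25.33
tcp_pos: [436.3, -45.7, 58.3]
eef_rot: [0.0, 1.0, 0.001, 0.0]
ft_force: [-0.5, -0.1, 3.9]
gripper_width: 0.578
finger_force: 42.5
```

>>> {"api": "servo_tool", "payload": {"moves": [{"tx": 0,"ty": 0,"tz": 0,"roll": 0},{"tx": 0,"ty": 0,"tz": 0,"roll": 0},{"tx": 0,"ty": 0,"tz": 0,"roll": 0},{"tx": 0,"ty": 0,"tz": 0,"roll": 0},{"tx": 0,"ty": 0,"tz": 0,"roll": 0}], "gripper": 0.9}}

```text
time_s: 25.75
tcp_pos: [435.7, -45.7, 57.7]
eef_rot: [0.0, 1.0, 0.001, -0.0]
ft_force: [-0.6, -0.6, 0.2]
gripper_width: 0.902
finger_force: 0.0
```

>>> {"api": "servo_tool", "payload": {"moves": [{"tx": 0,"ty": 0,"tz": 0.03,"roll": 0},{"tx": 0,"ty": 0,"tz": 0.04,"roll": 0},{"tx": 0,"ty": 0,"tz": 0.04,"roll": 0},{"tx": 0,"ty": 0,"tz": 0.02,"roll": 0},{"tx": 0,"ty": 0,"tz": 0,"roll": 0},{"tx": 0,"ty": 0,"tz": 0,"roll": 0},{"tx": 0,"ty": 0,"tz": 0,"roll": 0}]}}

```text
time_s: 26.33
tcp_pos: [434.9, -45.7, 186.9]
eef_rot: [0.0, 1.0, 0.001, -0.001]
ft_force: [0.6, 0.4, -0.6]
gripper_width: 0.897
finger_force: 0.0
```

```bash
python3 - <<'E'
from h import *
s=st(); p=get_image('wrist'); save(p,'w14')
print([circ(p,439,-45,83,R,4) for R in (25,12.5)],circ(p,439,-45,101,4,4),circ(p,439,-45,42,52,4))
print([(np.round(a['centre'],1),round(a['score'],2)) for a in tip_of('core_tall',p)[:2]])
E
```

```text
t 26.33 tcp [434.9 -45.7 186.9] yang -89.9 toolz [-0.002 -0.    -1.   ] F [ 0.6  0.4 -0.6] w 0.897 q [ 0.45  0.08 -0.46  2.06  0.04  1.02 -1.6 ]
[(442.0, -45.0, np.float64(27.7)), (437.5, -44.0, np.float64(37.7))] (439.0, -45.0, np.float64(37.4)) (437.5, -44.5, np.float64(39.2))
[(array([436.8, -48. ,  -2.8]), 0.74), (array([438.7, -43.7,  44.4]), 0.59)]
```

Seated: contact came at exactly the height where the core was gripped. Back to the flat core on the pad.

>>> {"api": "servo_tool", "payload": {"moves": [{"tx": 0.029,"ty": -0.027,"tz": 0,"roll": 0},{"tx": 0.029,"ty": -0.027,"tz": 0,"roll": 0},{"tx": 0.029,"ty": -0.027,"tz": 0,"roll": 0},{"tx": 0.029,"ty": -0.027,"tz": 0,"roll": 0},{"tx": 0.029,"ty": -0.027,"tz": 0,"roll": 0},{"tx": 0.028,"ty": -0.027,"tz": 0,"roll": 0},{"tx": 0,"ty": 0,"tz": 0,"roll": 0},{"tx": 0,"ty": 0,"tz": 0,"roll": 0}], "gripper": 1.0}}

```text
time_s: 27.1
tcp_pos: [608.4, -209.3, 184.7]
eef_rot: [-0.001, 1.0, -0.0, -0.002]
ft_force: [-0.5, 0.4, -0.1]
gripper_width: 1.002
finger_force: 0.0
```

>>> {"api": "servo_tool", "payload": {"moves": [{"tx": 0,"ty": 0,"tz": -0.035,"roll": 0},{"tx": 0,"ty": 0,"tz": -0.035,"roll": 0},{"tx": 0,"ty": 0,"tz": -0.03,"roll": 0},{"tx": 0,"ty": 0,"tz": -0.03,"roll": 0},{"tx": 0,"ty": 0,"tz": 0,"roll": 0},{"tx": 0,"ty": 0,"tz": 0,"roll": 0},{"tx": 0,"ty": 0,"tz": 0,"roll": 0}]}}

```text
time_s: 27.68
tcp_pos: [609.5, -207.0, 59.3]
eef_rot: [0.0, 1.0, 0.001, 0.001]
ft_force: [1.2, -0.2, -0.3]
gripper_width: 1.001
finger_force: 0.0
```

```bash
python3 - <<'E'
from h import *
s=st(); p=get_image('wrist'); save(p,'w15')
print([circ(p,608,-208,24,R,4) for R in (32,12.5)],circ(p,608,-208,8,40,4))
E
```

```text
t 27.68 tcp [ 609.5 -207.    59.3] yang -89.8 toolz [ 0.002 -0.    -1.   ] F [ 1.2 -0.2 -0.3] w 1.001 q [ 0.5   0.57 -0.33  1.7   0.22  0.9  -1.48]
[(605.5, -206.5, np.float64(24.2)), (605.0, -208.0, np.float64(37.4))] (608.0, -207.5, np.float64(30.1))
```

>>> {"api": "servo_tool", "payload": {"moves": [{"tx": -0.003,"ty": 0,"tz": -0.025,"roll": 0},{"tx": 0,"ty": 0,"tz": -0.015,"roll": 0},{"tx": 0,"ty": 0,"tz": -0.007,"roll": 0},{"tx": 0,"ty": 0,"tz": 0,"roll": 0},{"tx": 0,"ty": 0,"tz": 0,"roll": 0},{"tx": 0,"ty": 0,"tz": 0,"roll": 0}]}}

```text
time_s: 28.23
tcp_pos: [607.3, -207.9, 12.7]
eef_rot: [0.0, 1.0, 0.001, 0.002]
ft_force: [0.4, 0.1, 0.6]
gripper_width: 0.999
finger_force: 0.0
```

>>> {"api": "servo_tool", "payload": {"moves": [{"tx": 0,"ty": 0,"tz": 0,"roll": 0},{"tx": 0,"ty": 0,"tz": 0,"roll": 0},{"tx": 0,"ty": 0,"tz": 0,"roll": 0},{"tx": 0,"ty": 0,"tz": 0,"roll": 0},{"tx": 0,"ty": 0,"tz": 0,"roll": 0},{"tx": 0,"ty": 0,"tz": 0,"roll": 0}], "gripper": 0.6}}

```text
time_s: 28.73
tcp_pos: [606.8, -207.9, 12.4]
eef_rot: [0.0, 1.0, 0.001, 0.001]
ft_force: [-0.5, 0.4, 5.9]
gripper_width: 0.712
finger_force: 43.3
```

```bash
python3 - <<'E'
from h import *
s=st(); p=get_image('wrist'); print(s['finger_force'])
print([circ(p,606,-207.5,24,R,4) for R in (32,12.5)])
E
```

```text
t 28.73 tcp [ 606.8 -207.9   12.4] yang -89.9 toolz [ 0.002 -0.001 -1.   ] F [-0.5  0.4  5.9] w 0.712 q [ 0.49  0.63 -0.31  1.73  0.25  0.82 -1.5 ]
43.26538369059563
[(606.0, -207.0, np.float64(31.4)), (605.5, -208.0, np.float64(36.7))]
```

>>> {"api": "servo_tool", "payload": {"moves": [{"tx": 0,"ty": 0,"tz": 0.02,"roll": 0},{"tx": 0,"ty": 0,"tz": 0.035,"roll": 0},{"tx": 0,"ty": 0,"tz": 0.035,"roll": 0},{"tx": 0,"ty": 0,"tz": 0.033,"roll": 0},{"tx": -0.03,"ty": -0.011,"tz": 0,"roll": 0},{"tx": -0.03,"ty": -0.011,"tz": 0,"roll": 0},{"tx": -0.03,"ty": -0.011,"tz": 0,"roll": 0},{"tx": -0.03,"ty": -0.011,"tz": 0,"roll": 0}]}}

```text
time_s: 29.45
tcp_pos: [484.4, -252.0, 134.1]
eef_rot: [0.0, 1.0, 0.001, 0.0]
ft_force: [0.3, -1.1, -0.3]
gripper_width: 0.708
finger_force: 43.7
```

>>> {"api": "servo_tool", "payload": {"moves": [{"tx": -0.027,"ty": -0.0115,"tz": 0,"roll": 0},{"tx": 0,"ty": 0,"tz": 0,"roll": 0},{"tx": 0,"ty": 0,"tz": 0,"roll": 0},{"tx": 0,"ty": 0,"tz": 0,"roll": 0},{"tx": 0,"ty": 0,"tz": 0,"roll": 0}]}}

```text
time_s: 29.87
tcp_pos: [460.2, -262.4, 134.1]
eef_rot: [-0.0, 1.0, 0.002, 0.001]
ft_force: [-0.2, 0.5, 0.4]
gripper_width: 0.711
finger_force: 43.7
```

```bash
python3 - <<'E'
from h import *
s=st(); p=get_image('wrist'); x,y,z=s['tcp_pos']; zt=z+24-12.4
print([circ(p,x-1,y,zt,R,4) for R in (32,12.5)],circ(p,459,-263,42,52,4))
E
```

```text
t 29.87 tcp [ 460.2 -262.4  134.1] yang -89.8 toolz [ 0.001  0.    -1.   ] F [-0.2  0.5  0.4] w 0.711 q [ 0.72  0.3  -0.34  1.92  0.12  0.94 -1.24]
[(np.float64(459.1765635923059), np.float64(-261.41837026507324), np.float64(37.4)), (np.float64(457.6765635923059), np.float64(-261.91837026507324), np.float64(23.5))] (458.5, -263.5, np.float64(28.8))
```

>>> {"api": "servo_tool", "payload": {"moves": [{"tx": 0.0005,"ty": -0.001,"tz": -0.02,"roll": 0},{"tx": 0,"ty": 0,"tz": -0.01,"roll": 0},{"tx": 0,"ty": 0,"tz": -0.01,"roll": 0},{"tx": 0,"ty": 0,"tz": 0,"roll": 0},{"tx": 0,"ty": 0,"tz": 0,"roll": 0}]}}

```text
time_s: 30.33
tcp_pos: [459.1, -263.6, 93.1]
eef_rot: [-0.001, 1.0, 0.001, -0.001]
ft_force: [0.0, -0.3, -0.1]
gripper_width: 0.707
finger_force: 43.7
```

>>> {"api": "servo_tool", "payload": {"moves": [{"tx": 0,"ty": 0,"tz": -0.008,"roll": 0},{"tx": 0,"ty": 0,"tz": -0.007,"roll": 0},{"tx": 0,"ty": 0,"tz": 0,"roll": 0},{"tx": 0,"ty": 0,"tz": 0,"roll": 0}]}}

```text
time_s: 30.67
tcp_pos: [459.0, -264.0, 78.4]
eef_rot: [-0.0, 1.0, 0.001, -0.0]
ft_force: [0.2, -0.4, -0.0]
gripper_width: 0.712
finger_force: 43.7
```

>>> {"api": "servo_tool", "payload": {"moves": [{"tx": 0,"ty": 0,"tz": -0.01,"roll": 0},{"tx": 0,"ty": 0,"tz": -0.01,"roll": 0},{"tx": 0,"ty": 0,"tz": -0.004,"roll": 0},{"tx": 0,"ty": 0,"tz": 0,"roll": 0},{"tx": 0,"ty": 0,"tz": 0,"roll": 0}]}}

```text
time_s: 31.08
tcp_pos: [459.0, -264.0, 54.3]
eef_rot: [-0.0, 1.0, 0.001, -0.0]
ft_force: [0.5, 0.2, -0.4]
gripper_width: 0.714
finger_force: 43.7
```

>>> {"api": "servo_tool", "payload": {"moves": [{"tx": 0,"ty": 0,"tz": -0.0015,"roll": 0},{"tx": 0,"ty": 0,"tz": 0,"roll": 0},{"tx": 0,"ty": 0,"tz": 0,"roll": 0}]}}

```text
time_s: 31.33
tcp_pos: [459.5, -264.3, 53.6]
eef_rot: [0.0, 1.0, 0.001, 0.0]
ft_force: [-0.3, -1.0, -1.0]
gripper_width: 0.708
finger_force: 43.7
```

>>> {"api": "servo_tool", "payload": {"moves": [{"tx": 0,"ty": 0,"tz": -0.001,"roll": 0},{"tx": 0,"ty": 0,"tz": 0,"roll": 0},{"tx": 0,"ty": 0,"tz": 0,"roll": 0}]}}

```text
time_s: 31.58
tcp_pos: [459.3, -264.2, 52.4]
eef_rot: [0.0, 1.0, 0.001, 0.0]
ft_force: [-0.6, 0.7, -1.0]
gripper_width: 0.707
finger_force: 43.7
```

>>> {"api": "servo_tool", "payload": {"moves": [{"tx": 0,"ty": 0,"tz": 0,"roll": 0},{"tx": 0,"ty": 0,"tz": 0,"roll": 0},{"tx": 0,"ty": 0,"tz": 0,"roll": 0},{"tx": 0,"ty": 0,"tz": 0,"roll": 0},{"tx": 0,"ty": 0,"tz": 0,"roll": 0}], "gripper": 1.0}}

```text
time_s: 32.0
tcp_pos: [459.3, -264.2, 52.4]
eef_rot: [0.0, 1.0, 0.001, 0.0]
ft_force: [-0.3, 0.5, -1.1]
gripper_width: 0.999
finger_force: 0.0
```

>>> {"api": "servo_tool", "payload": {"moves": [{"tx": 0,"ty": 0,"tz": 0.03,"roll": 0},{"tx": 0,"ty": 0,"tz": 0.04,"roll": 0},{"tx": 0,"ty": 0,"tz": 0.04,"roll": 0},{"tx": 0,"ty": 0,"tz": 0.04,"roll": 0},{"tx": 0,"ty": 0,"tz": 0.04,"roll": 0},{"tx": 0,"ty": 0,"tz": 0.04,"roll": 0},{"tx": 0,"ty": 0,"tz": 0,"roll": 0},{"tx": 0,"ty": 0,"tz": 0,"roll": 0}]}}

```text
time_s: 32.67
tcp_pos: [460.8, -264.8, 285.3]
eef_rot: [0.002, 1.0, 0.001, 0.003]
ft_force: [-0.4, 0.6, -1.3]
gripper_width: 0.999
finger_force: 0.0
```

```bash
python3 - <<'E'
from h import *
s=st(); p=get_image('wrist'); save(p,'wf'); t=get_image('scene'); save(t,'sf')
print('flat',[circ(p,459,-263,z,32,4) for z in (64,70,76)],circ(p,459,-263,64,12.5,4),circ(p,459,-263,101,4,4))
print('tall',circ(p,438,-45,83,12.5,4))
for q in (p,t):
  for n in ['core_tall','core_flat','hold_small','hold_large','can_low','canister']:
    print(n,[(np.round(a['centre']),round(a['score'],2)) for a in tip_of(n,q)[:2]])
E
```

```text
t 32.67 tcp [ 460.8 -264.8  285.3] yang -89.9 toolz [ 0.005 -0.003 -1.   ] F [-0.4  0.6 -1.3] w 0.999 q [ 0.75  0.16 -0.35  1.74  0.06  1.25 -1.18]
flat [(460.5, -265.0, np.float64(20.7)), (461.5, -264.5, np.float64(20.7)), (462.5, -264.5, np.float64(19.7))] (456.5, -263.5, np.float64(36.9)) (461.0, -262.0, np.float64(37.7))
tall (439.0, -48.0, np.float64(37.8))
core_tall [(array([436., -42.,  45.]), 0.72)]
core_flat [(array([ 461., -266.,   47.]), 0.64)]
hold_small [(array([598., -98.,  35.]), 0.64)]
hold_large [(array([596., -98.,   5.]), 0.75)]
can_low [(array([ 580., -316.,    3.]), 0.84)]
canister []
core_tall [(array([440., -46.,  50.]), 0.78)]
core_flat [(array([ 463., -266.,   48.]), 0.75)]
hold_small []
hold_large []
can_low [(array([ 583., -315.,   -0.]), 0.5)]
canister [(array([547.,  88.,   2.]), 0.63)]
```

All six positions check out and the gripper is clear, so I'm handing in.

```bash
python3 -c "from cell import *; print(hand_in())"
```

```text
the job is handed in; nothing more can be done
None
```

The two cores are swapped and seated on each other's spindle, the hold-downs are stacked on the pin with the larger one at the bottom, and the can and canister are where they were; it took about 33 s, though I viewed 15 pictures, one over the limit of 14.

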